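# Pack the tapas dishes in the carrying tray in two layers

### The job

Pack the crockery for carrying out: lay the two rectangular dishes crosswise in the wooden tray, one on each side of the middle, and lay the grey separator sheet over both. Then stand all the small round pots upright on the sheet, inside its turned-up edge, and finally swing the steel retaining bar over the middle until it rests in its catch. Leave the creamer, the spice jar and the spatula where they are.

Things in the scene. Friction and masses are not known exactly. Their poses are not given: they have to be found in the camera images.
- tray: wooden carrying tray, fixed, 170 mm (its x) by 270 mm (its y) outside; floor 5 mm thick, rim 17 mm high, 5 mm thick; posts 79 mm high (16 x 24 mm; the far one with a cheek to 89 mm) outside the middle of each long side, at its x -93 and +93 mm; origin at the centre of the underside, x from the bar's hinge towards its catch, y along the tray
- tray_mid (a point): point on the tray's floor at its centre
- seat_left (a point): point on the tray's floor 64 mm to +y of its centre: seat of one rectangular dish
- seat_right (a point): point on the tray's floor 64 mm to -y of its centre: seat of the other rectangular dish
- bar (a joint): steel retaining bar of the tray, 14 mm wide, 8 mm thick, swings level about an upright pin on the near post; underside 80 mm, top 88 mm above the counter; 0 rad: closed, along the tray's x, resting in the catch on the far post (end of its travel); 2.0: fully open, beside the tray; grows counterclockwise from above; stiff, stays where it is left
- bar_hinge (a point): point on the hinge axis of the bar, at its top face (88 mm high)
- bar_knob (a point): centre of the top of the black upright round knob on the free end of the bar: 20 mm diameter, 34 mm high, 182 mm from the hinge axis, its top 122 mm above the counter
- dish1: rectangular terracotta dish, open on top, 110 mm (its x) by 64 mm (its y) by 28 mm high, walls 6 mm, 0.3 kg; origin at the centre of its underside
- dish2: the other rectangular dish, same as dish1
- sheet: grey plastic separator sheet, 136 mm (its x) by 224 mm (its y), 5 mm thick, with a turned-up edge 4 mm thick and 6 mm high above the sheet, and a grip fin at its centre: 50 mm along its x, 10 mm along its y, its top 41 mm above the underside; 0.18 kg; origin at the centre of its underside
- sheet_grip (a point): centre of the top of the sheet's grip fin, 41 mm above the sheet's underside
- pot1: small round terracotta pot, 56 mm diameter, 34 mm high, 0.13 kg, may be absent; origin at the centre of its underside, z up its axis
- pot2: small round terracotta pot, 56 mm diameter, 34 mm high, 0.13 kg, may be absent; origin at the centre of its underside, z up its axis
- pot3: small round terracotta pot, 56 mm diameter, 34 mm high, 0.13 kg, may be absent; origin at the centre of its underside, z up its axis
- pot4: small round terracotta pot, 56 mm diameter, 34 mm high, 0.13 kg, may be absent; origin at the centre of its underside, z up its axis
- creamer: white mug-like creamer, 64 mm wide, 75 mm high, a bystander; origin at the centre of its underside
- spice_jar: closed jar, 60 mm wide, 100 mm high, a bystander; origin at the centre of its underside
- spatula: kitchen spatula lying on the counter, a bystander

How it is judged:
On the way, in this order (a step that is already met when the one before it is completed fails the run):
1. both rectangular dishes stand on the tray's floor, crosswise (long side along the tray's x), one at each seat, within 15 mm and 0.17 rad, let go of (((horizontal distance between dish1 and seat_left below 0.015 m and horizontal distance between dish2 and seat_right below 0.015 m) or (horizontal distance between dish1 and seat_right below 0.015 m and horizontal distance between dish2 and seat_left below 0.015 m)) and z of each of dish1, dish2 in the frame of tray below 0.009 m and angle between each of dish1, dish2's own z axis and vertical below 0.06 rad and angle between the x axis of each of dish1, dish2 and the x axis of tray, either way round below 0.17 rad and contact force between each of dish1, dish2 and the fingers below 0.05 N), for 0.2 s.
2. the separator sheet lies flat on both dishes, centred on the tray within 15 mm, its length along the tray within 0.12 rad, let go of (all of step 1 and horizontal distance between sheet and tray_mid below 0.015 m and angle between the y axis of sheet and the y axis of tray, either way round below 0.12 rad and angle between sheet's own z axis and vertical below 0.05 rad and z of sheet in the frame of tray between 0.029 and 0.038 m and contact force between sheet and the fingers below 0.05 N), for 0.2 s.
3. all pots stand upright on the sheet, flat inside its turned-up edge, let go of (all of step 2 and z of pot1 in the frame of sheet between 0.002 and 0.009 m and x of pot1 in the frame of sheet between -0.062 and 0.062 m and y of pot1 in the frame of sheet between -0.106 and 0.106 m and angle between each of pot1, pot2, pot3, pot4's own z axis and vertical below 0.06 rad and contact force between each of pot1, pot2, pot3, pot4 and the fingers below 0.05 N and z of pot2 in the frame of sheet between 0.002 and 0.009 m and x of pot2 in the frame of sheet between -0.062 and 0.062 m and y of pot2 in the frame of sheet between -0.106 and 0.106 m and z of pot3 in the frame of sheet between 0.002 and 0.009 m and x of pot3 in the frame of sheet between -0.062 and 0.062 m and y of pot3 in the frame of sheet between -0.106 and 0.106 m and z of pot4 in the frame of sheet between 0.002 and 0.009 m and x of pot4 in the frame of sheet between -0.062 and 0.062 m and y of pot4 in the frame of sheet between -0.106 and 0.106 m), for 0.2 s.
4. the retaining bar is swung closed into its catch (within 0.05 rad of the end of its travel) (value of joint bar below 0.05 rad and contact force between bar and the fingers below 0.05 N), for 0.2 s.
At the end, for the whole second after the job is handed in: Each dish on the tray floor within 15 mm of its own seat, crosswise within 0.17 rad; sheet flat on both, within 15 mm of the tray centre and 0.12 rad of its length; every pot upright on the sheet inside its edge; bar in its catch, within 0.05 rad of closed; all let go of, at rest (all of step 3 and all of step 4 and linear speed of each of dish1, dish2, sheet, pot1, pot2, pot3, pot4 below 0.02 m/s); the robot touches nothing.
It fails at once if a bystander (creamer, spice jar, spatula) is moved more than 40 mm (distance of any of creamer, spice_jar, spatula from where it was at the start of the episode above 0.04 m).
Of pot1, pot2, pot3, pot4 only 2 to 4 are there at a start; the rules pass over those that are not, and their reading is None.
At some moment in a run one of pot1, pot2, pot3, pot4 may be knocked a few centimetres aside while the robot is not near it.
Once in a run the grip may slacken for a moment while it holds something.
It also fails if it takes over 210 s, if anything falls off the work surface, if the arm or the gripper's body presses on something with over 40 N, if the wrist force passes 120 N, or if a joint passes its speed limit or range.

### The arm

A 7-joint arm with a two-finger parallel gripper is mounted at the origin on the work surface. World frame = base frame: x ahead of the robot, y to its left, z up, the work surface at z = 0. Lengths are in m, angles in rad, forces in N, time in s.
With the tool pointing down it reaches from about 0.425 to 0.925 m from the base axis. Payload 6.8 kg.
Tool frame: the origin (TCP) lies midway between the tips of the shut fingers; the grasp point (between the pads) lies 19 mm behind it (bot.hold_point_z is the distance from the TCP to the grasp point, in m); z points along the fingers, y is the line along which they close (so a half turn about z gives the same grasp; the last joint's range is limited). The gripper opens to 85 mm and grips with 20 to 120 N. Pads are 22 mm wide; open, the fingers measure 114 mm over their backs; the gripper's body (76 mm by 85 mm) begins 54 mm behind the grasp point. The pads swing forward as they close: fully open they stand 13 mm farther back than shut.
Start: joints at [-1.288, 0.477, 0.022, 1.555, -0.011, 1.109, -0.083], TCP at [0.257, 0.624, 0.231] pointing down, gripper open.
Joint ranges: [-2.96, 2.96], [-0.34, 2.1], [-1.41, 1.46], [0.24, 2.44], [-1.37, 4.51], [0.17, 1.92], [-2.96, 2.96]. Speed limits (rad/s): [2.39, 2.39, 3.14, 3.14, 3.14, 3.14, 3.14].

### API

Orientations are given as a unit quaternion [w, x, y, z].
In Python, from station import bot gives the robot as it stands. The module is installed in compiled form; this text tells all that it offers.
- The arm moves only by the tool step_arm, never from a script. Its argument "increments" is a list that holds one entry, the list of rows, each a list of 7 numbers: the opening, from -1 (shut) to 1 (fully open), then the shift along the tool's x, y, z in mm, then the turn, a rotation vector about the tool's x, y, z in degrees. In form: [[[grip, x, y, z, ax, ay, az], ...]]. A call has 1 to 10 rows; each row is the pose to reach, as a shift and turn from the pose commanded when the call began, along the tool's axes at that moment; what a row does not reach only later rows make up. A row lasts 1/12 s, in which the tool goes at most 41.7 mm and 7.16 degrees, less where a joint would pass 70% of its speed; a pose out of reach is approached as far as the arm can. A call with a gripper value outside its range is refused whole. The fingers move at their own pace and stop on an object; "force" is the grip in N (left out, the last holds). Time passes only in rows, so rows that repeat a pose let the fingers close. It gives the time, the measured TCP pose, the force, the opening and the grip force at its end, in the units of the state.
- bot.get_obs(): the state, without advancing time (a new reading comes with each control period).
- bot.read_camera(name): name is "scene" or "top"; returns a dict with "image" (480x640x3 uint8, red, green, blue), "camera_matrix" (3x3 intrinsics, pixels), "R" (3x3) and "t" (3): a world point X has camera coordinates R X + t. Camera axes: x right, y down, z forward; pixel columns grow to the right and rows downward; lengths in m; the calibration is good to about 2 mm. A picture is of the moment at which its call begins. There is no depth.
- bot.hand_in(): hands the job in; it is judged then, once.
The state is a dict: "t": time; "q": joint angles; "joint_vel": joint speeds; "joint_torque": joint torques, N m; "eef_pos": TCP position; "tool_rot": TCP orientation; "contact_force": force on the tool from outside, world axes, zero at the start; "torque": the same for the moment, N m; "gripper_width": opening from 0.0 (shut) to 1.0 (fully open); "grasp_force": force on a finger pad.
Only numpy, scipy, OpenCV 4.12 (cv2) and the standard library are available. Lean on these libraries where they do the work, as an engineer would, in place of code of your own. Each camera call takes 0.05 s, during which the arm holds its last target. There are 200 camera calls.

## Working session

There is one attempt and no reset: what is moved stays moved. The work goes in short steps, Python scripts to look and compute and a tool call to move; the robot and the scene stay as the last step left them, time stands still between calls to the robot, and variables do not carry over. Pictures are saved under pics/ and viewed, at most 14 in all, crops included, and the job is handed in when it is done.

Besides the shell and the picture viewer there is one more tool, called after ">>>" in YAML: its name, and indented under it one key for each argument. step_arm: Moves the arm, as the interface text tells. Its arguments: {"type":"object","properties":{"increments":{"type":"array"},"force":{"type":"number"}},"required":["increments"]}

```bash
mkdir -p pics; python3 - <<'E'
from station import bot
import cv2,numpy as np
o=bot.get_obs();print({k:np.round(v,3) for k,v in o.items()}, bot.hold_point_z)
for n in("scene","top"):
    c=bot.read_camera(n);cv2.imwrite(f"pics/{n}0.png",c["image"][:,:,::-1]);print(n,c["camera_matrix"],c["R"],c["t"])
E
```

```text
{'t': np.float64(0.0), 'q': array([-1.288,  0.478,  0.022,  1.556, -0.012,  1.109, -0.083]), 'joint_vel': array([ 0.   , -0.   , -0.001, -0.   ,  0.002, -0.   , -0.002]), 'joint_torque': array([ 0.0000e+00, -5.9646e+01,  1.6080e+00, -2.8121e+01,  1.2000e-02,
        9.0000e-03, -0.0000e+00]), 'eef_pos': array([0.257, 0.624, 0.23 ]), 'tool_rot': array([-0.   ,  0.194,  0.981, -0.001]), 'contact_force': array([-0.392, -0.614,  0.831]), 'torque': array([0.04 , 0.003, 0.047]), 'grasp_force': np.float64(0.0), 'gripper_width': np.float64(1.0)} 0.0187
scene [[551.27375916   0.         315.49894137]
 [  0.         551.27375916 239.53416685]
 [  0.           0.           1.        ]] [[-0.77910964  0.62673693  0.01374715]
 [ 0.47651379  0.60632835 -0.63663218]
 [-0.40733619 -0.48945556 -0.77104506]] [ 0.46775868 -0.21874146  1.47708198]
top [[434.74284472   0.         315.64203728]
 [  0.         434.74284472 235.27204378]
 [  0.           0.           1.        ]] [[ 5.30660585e-02 -9.98590580e-01  9.20701391e-04]
 [-9.72495493e-01 -5.18886980e-02 -2.27068445e-01]
 [ 2.26796184e-01  1.11542494e-02 -9.73878367e-01]] [-0.02668046  0.60533985  1.10819422]
```

View pics/top0.png

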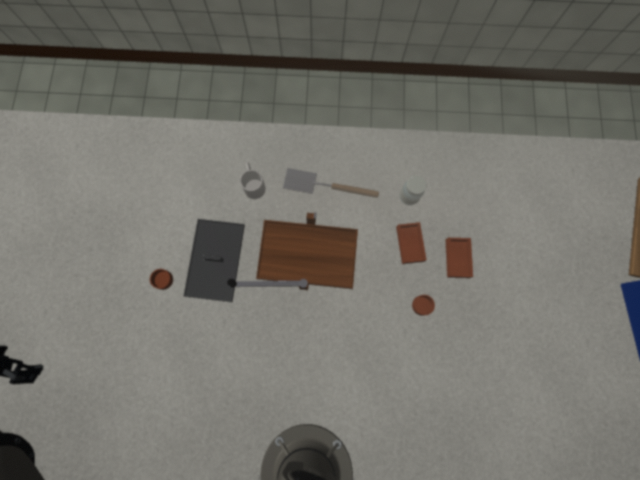

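View pics/scene0.png

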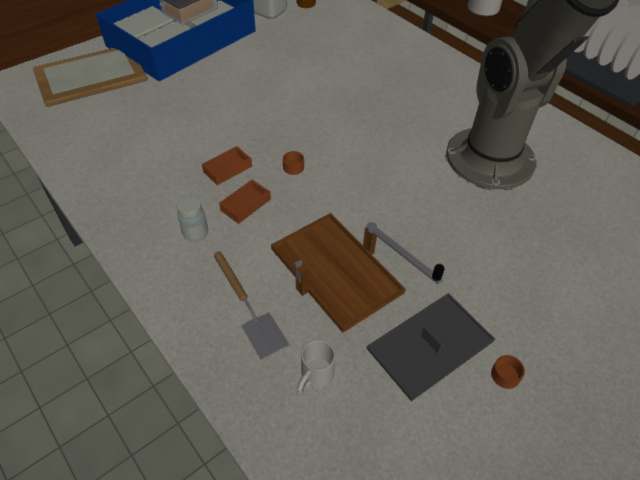

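The top view shows the tray at (307,253), the open bar from (304,285) to its knob at (232,283), and the sheet at (215,260). The dishes are at (411,243) and (459,258), and the pots at (162,279) and (423,305). The spatula, creamer and jar lie on the far side. Pot (423,305) may be upside down, so I'll zoom in while measuring.

```bash
cat > h.py <<'E'
from station import bot
import cv2,numpy as np
def cams():
    return {n:bot.read_camera(n) for n in("scene","top")}
def ray(c,p):
    d=c["R"].T@np.linalg.inv(c["camera_matrix"])@np.array([p[0],p[1],1.]);return -c["R"].T@c["t"],d/np.linalg.norm(d)
def onz(c,p,z):
    o,d=ray(c,p);return o+d*(z-o[2])/d[2]
def tri(c1,p1,c2,p2):
    o1,d1=ray(c1,p1);o2,d2=ray(c2,p2)
    s=np.linalg.lstsq(np.c_[d1,-d2],o2-o1,rcond=None)[0]
    a,b=o1+d1*s[0],o2+d2*s[1];return (a+b)/2,np.linalg.norm(a-b)
def proj(c,X):
    v=c["camera_matrix"]@(c["R"]@np.asarray(X)+c["t"]);return v[:2]/v[2]
def terra(c):
    h=cv2.cvtColor(c["image"],cv2.COLOR_RGB2HSV)
    return cv2.inRange(h,(0,135,50),(11,255,255))
def blobs(m,amin=60):
    cs,_=cv2.findContours(m,cv2.RETR_EXTERNAL,cv2.CHAIN_APPROX_NONE)
    return [k for k in cs if cv2.contourArea(k)>amin]
E
python3 - <<'E'
from h import *
C=cams()
for n in C:
    for k in blobs(terra(C[n])):
        r=cv2.minAreaRect(k);print(n,np.round(r[0],1),np.round(r[1],1),round(r[2]),cv2.contourArea(k), np.round(onz(C[n],r[0],.03),3))
    hs=cv2.cvtColor(C[n]["image"],cv2.COLOR_RGB2HSV)
t=C["top"]["image"];s=C["scene"]["image"]
z=lambda im,x,y,w,h:cv2.resize(im[y:y+h,x:x+w,::-1],(400,300),interpolation=cv2.INTER_CUBIC)
m=np.vstack([np.hstack([z(t,390,215,120,90),z(t,130,235,120,90)]),np.hstack([z(s,190,120,140,105),z(s,400,290,140,105)])])
cv2.imwrite("pics/m1.png",np.clip(m*1.4,0,255).astype(np.uint8))
for n,p in(("top",(411,243)),("top",(162,279)),("top",(307,245)),("top",(215,245)),("top",(265,284))):
    print(p,hs.shape and cv2.cvtColor(C[n]["image"],cv2.COLOR_RGB2HSV)[p[1],p[0]])
E
```

```text
scene [507.7 371.6] [30.4 31.8] 27 735.0 [0.478 0.431 0.03 ]
scene [245.  200.5] [27.6 49.8] 53 1150.5 [ 0.618 -0.248  0.03 ]
scene [293. 163.] [22. 20.] 90 369.5 [ 0.448 -0.282  0.03 ]
scene [226.9 164.9] [24.9 47.2] 62 1000.5 [ 0.584 -0.38   0.03 ]
top [423. 305.] [16. 18.] 90 223.5 [ 0.437 -0.294  0.03 ]
top [161.  278.5] [17. 18.] 90 228.5 [0.471 0.422 0.03 ]
top [459. 257.] [36.9 23. ] 88 737.0 [ 0.575 -0.394  0.03 ]
top [411.2 243.1] [35.4 21.8] 82 654.0 [ 0.607 -0.261  0.03 ]
(411, 243) [  9 145 102]
(162, 279) [  9 161 100]
(307, 245) [ 12 148  93]
(215, 245) [ 0  0 58]
(265, 284) [140   8  90]
```

View pics/m1.png

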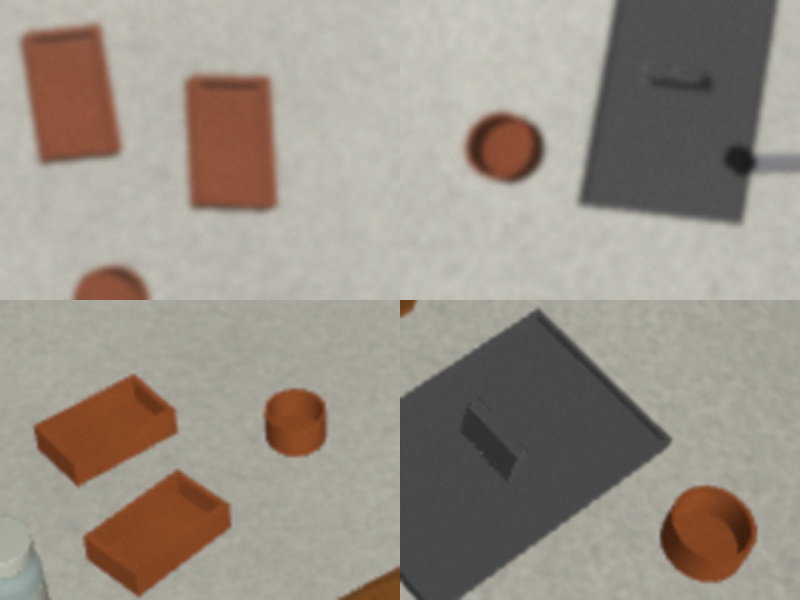

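```bash
cat >> h.py <<'E'
def hsv(c): return cv2.cvtColor(c["image"],cv2.COLOR_RGB2HSV)
def clean(m,k): return cv2.morphologyEx(m,cv2.MORPH_OPEN,cv2.getStructuringElement(cv2.MORPH_ELLIPSE,(k,k)))
def near(bl,p): return min(bl,key=lambda k:np.hypot(*(k.reshape(-1,2).mean(0)-p)))
def fit(c,k,z):
    "centre, sides, yaw of the long side of contour cast on plane z"
    P=np.array([onz(c,p,z)[:2] for p in cv2.convexHull(k).reshape(-1,2)+0.0],np.float32)
    (x,y),(a,b),_=r=cv2.minAreaRect(P*1000);B=cv2.boxPoints(r);e=[B[1]-B[0],B[2]-B[1]];e=max(e,key=np.linalg.norm)
    M=cv2.moments(k)
    return np.round([x,y,max(a,b),min(a,b),np.degrees(np.arctan2(e[1],e[0]))%180],1),(M["m10"]/M["m00"],M["m01"]/M["m00"])
def masks(c):
    h=hsv(c)
    return dict(terra=terra(c),tray=clean(cv2.inRange(h,(8,100,40),(18,255,255))&~clean(terra(c),3),13),
      sheet=clean(cv2.inRange(h,(0,0,42),(180,45,74)),9),knob=cv2.inRange(h,(0,0,0),(180,120,38)))
E
python3 - <<'E'
from h import *
C=cams()
L={"d1":("terra",(245,200),(411,243),.014),"d2":("terra",(227,165),(459,257),.014),"p1":("terra",(508,371),(161,278),.017),
"p2":("terra",(293,163),(423,305),.017),"tray":("tray",(338,270),(307,253),.0085),"sheet":("sheet",(431,345),(215,260),.005),"knob":("knob",(438,271),(232,283),.105)}
M={n:masks(C[n]) for n in C}
for o,(m,ps,pt,z) in L.items():
    r={}
    for n,p in(("scene",ps),("top",pt)):
        bl=blobs(M[n][m],15)
        k=near(bl,p);f,ce=fit(C[n],k,z);r[n]=ce;print(o,n,f,np.round(ce,1))
    print("   tri",*[np.round(v*1000,1) for v in tri(C["scene"],r["scene"],C["top"],r["top"])])
print(onz(C["scene"],(306,3),0))
E
```

```text
d1 scene [ 610.5 -262.   124.1   82.2    9.7] [244.7 200.9]
d1 top [ 610.4 -264.4  100.6   61.2    9.2] [411.  244.3]
   tri [ 608.9 -266.2    7.4] 0.9
d2 scene [ 575.3 -396.4  122.2   87.7    1.6] [226.8 165. ]
d2 top [ 577.6 -398.7  102.8   64.2    1.7] [458.8 258.2]
   tri [ 574.8 -399.8   10. ] 0.6
p1 scene [469.8 427.9  72.7  54.1  12.6] [508.  371.4]
p1 top [472.  425.   48.3  46.9  79.2] [161.7 278.8]
   tri [470.8 427.2  16.6] 4.3
p2 scene [ 438.9 -294.5   83.5   52.3   52.1] [293.1 162.5]
p2 top [ 438.5 -297.2   49.2   43.8   90.1] [422.8 305. ]
   tri [ 438.  -296.    16.7] 1.5
tray scene [560.5  27.9 278.3 212.4  87. ] [338.5 271. ]
tray top [569.4  27.  266.2 172.2  87.3] [306.1 253.6]
   tri [564.8  32.9   1.5] 6.1
sheet scene [535.7 289.7 220.8 138.1 176.4] [429.1 345.7]
sheet top [536.5 288.4 220.7 134.4 176.4] [213.9 259.8]
   tri [536.7 290.8  -3.7] 2.3
knob scene [461.8 214.9  42.7  17.9  28.6] [437.5 272.1]
knob top [462.3 213.7  18.4  17.9   5.5] [231.4 282.4]
   tri [462.2 214.6 104.5] 1.2
[-0.12275025 -0.95375151  0.        ]
```

```bash
cat >> h.py <<'E'
from scipy.spatial.transform import Rotation as Ro
def rel(x,y,z,yaw,start=None):
    "shift (mm) and turn (deg) in tool axes to TCP at x,y,z mm with tool y at yaw; start=(x,y,z,yaw) or measured pose"
    def down(a): a=np.radians(a);Y=np.array([np.cos(a),np.sin(a),0]);Z=np.array([0,0,-1.]);return np.c_[np.cross(Y,Z),Y,Z]
    if start is None:
        o=bot.get_obs();p=o["eef_pos"]*1000;q=o["tool_rot"];R=Ro.from_quat([q[1],q[2],q[3],q[0]]).as_matrix()
    else: p=np.array(start[:3]);R=down(start[3])
    return np.round(np.r_[R.T@(np.array([x,y,z])-p),Ro.from_matrix(R.T@down(yaw)).as_rotvec(degrees=True)],1).tolist()
E
python3 - <<'E'
from h import *
print(rel(610,-264,150,99.5));print(rel(610,-264,0,99.5,(610,-264,150,99.5)))
E
```

```text
[-664.6, -686.5, 81.4, -0.0, -0.0, -31.9]
[0.0, 0.0, 150.0, 0.0, 0.0, 0.0]
```

>>> step_arm:
  increments:
    - [[1,-221.5,-228.8,27,0,0,0],[1,-221.5,-228.8,27,0,0,0],[1,-221.5,-228.8,27,0,0,0],[1,-221.5,-228.8,27,0,0,0],[1,-221.5,-228.8,27,0,0,0],[1,-221.5,-228.8,27,0,0,0],[1,-221.5,-228.8,27,0,0,0],[1,-221.5,-228.8,27,0,0,0],[1,-221.5,-228.8,27,0,0,0],[1,-221.5,-228.8,27,0,0,0]]
  force: 40

```text
t: 1.13
eef_pos: [0.3756, 0.3266, 0.2045]
tool_rot: [0.0, 0.196, 0.981, 0.0]
contact_force: [0.5, 0.4, 0.1]
gripper_width: 0.998
grasp_force: 0.0
```

>>> step_arm:
  increments:
    - [[1,-221.5,-228.8,27,0,0,0],[1,-221.5,-228.8,27,0,0,0],[1,-221.5,-228.8,27,0,0,0],[1,-221.5,-228.8,27,0,0,0],[1,-221.5,-228.8,27,0,0,0],[1,-221.5,-228.8,27,0,0,0],[1,-221.5,-228.8,27,0,0,0],[1,-221.5,-228.8,27,0,0,0],[1,-221.5,-228.8,27,0,0,0],[1,-221.5,-228.8,27,0,0,0]]

```text
t: 1.97
eef_pos: [0.4933, 0.0323, 0.1773]
tool_rot: [0.0, 0.195, 0.981, 0.0]
contact_force: [0.5, 0.4, -0.1]
gripper_width: 1.002
grasp_force: 0.0
```

>>> step_arm:
  increments:
    - [[1,-221.5,-228.8,27,0,0,-31.9],[1,-221.5,-228.8,27,0,0,-31.9],[1,-221.5,-228.8,27,0,0,-31.9],[1,-221.5,-228.8,27,0,0,-31.9],[1,-221.5,-228.8,27,0,0,-31.9],[1,-221.5,-228.8,27,0,0,-31.9],[1,-221.5,-228.8,27,0,0,-31.9],[1,-221.5,-228.8,27,0,0,-31.9],[1,-221.5,-228.8,27,0,0,-31.9],[1,-221.5,-228.8,27,0,0,-31.9]]

```text
t: 2.8
eef_pos: [0.6113, -0.2644, 0.1496]
tool_rot: [-0.0, -0.082, 0.997, -0.0]
contact_force: [0.1, 1.1, -0.5]
gripper_width: 0.998
grasp_force: 0.0
```

```bash
python3 - <<'E'
from h import *
print(bot.get_obs()["eef_pos"],rel(610,-264,0,99.5),bot.get_obs()["q"])
E
```

```text
[ 0.61127338 -0.26435399  0.1495624 ] [1.2, 0.6, 149.6, -0.0, -0.0, -0.1] [ 0.12434959  0.55218297  0.26955171  1.66624917 -0.17253157  0.94644306
  2.19254696]
```

>>> step_arm:
  increments:
    - [[1,1,0.6,40,0,0,0],[1,1,0.6,80,0,0,0],[1,1,0.6,115,0,0,0],[1,1,0.6,138,0,0,0],[1,1,0.6,150,0,0,0],[1,1,0.6,150,0,0,0],[-1,1,0.6,150,0,0,0],[-1,1,0.6,150,0,0,0],[-1,1,0.6,150,0,0,0],[-1,1,0.6,150,0,0,0]]
  force: 60

```text
t: 3.63
eef_pos: [0.6109, -0.2631, 0.0028]
tool_rot: [0.002, -0.083, 0.997, -0.0]
contact_force: [-0.7, 2.5, 8.0]
gripper_width: 0.73
grasp_force: 69.2
```

>>> step_arm:
  increments:
    - [[-1,0,0,0,0,0,0],[-1,0,0,0,0,0,0],[-1,0,0,-20,0,0,0],[-1,0,0,-45,0,0,0],[-1,0,0,-80,0,0,0],[-1,0,0,-110,0,0,0],[-1,0,0,-110,0,0,0],[-1,0,0,-110,0,0,0]]

```text
t: 4.3
eef_pos: [0.6102, -0.264, 0.1128]
tool_rot: [0.002, -0.083, 0.997, -0.001]
contact_force: [-0.1, 0.3, -3.9]
gripper_width: 0.734
grasp_force: 68.3
```

```bash
python3 - <<'E'
from h import *
print(bot.get_obs()["eef_pos"],rel(572.4,90.9,110,87.3))
c=bot.read_camera("scene");cv2.imwrite("pics/s2.png",cv2.resize(c["image"][80:320,150:470,::-1],(640,480)))
E
```

```text
[ 0.61015772 -0.2639643   0.11283235] [-21.2, 356.2, 2.2, -0.1, 0.3, 12.2]
```

View pics/s2.png

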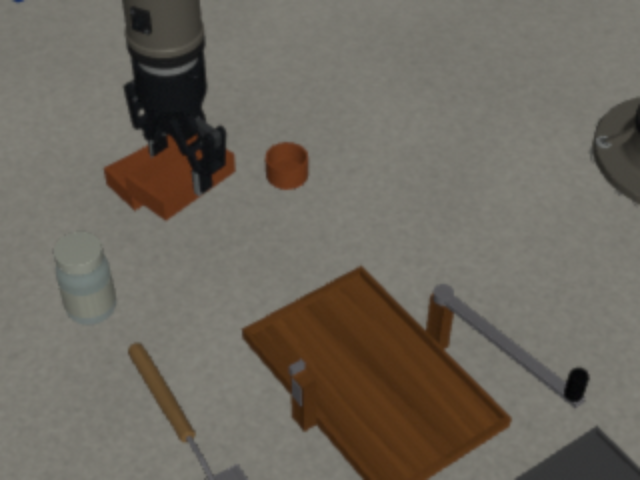

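>>> step_arm:
  increments:
    - [[-1,-2,35,0,0,0,2],[-1,-4,71,0,0,0,4],[-1,-6,107,0,0,0,6],[-1,-8,143,0,0,0,8],[-1,-11,180,0,0,0,10],[-1,-13,220,0,0,0,12.2],[-1,-16,260,0,0,0,12.2],[-1,-18,300,2,0,0,12.2],[-1,-21,335,2,0,0,12.2],[-1,-21.2,356.2,2,0,0,12.2]]

```text
t: 5.18
eef_pos: [0.5687, 0.097, 0.1063]
tool_rot: [-0.002, 0.021, 1.0, 0.001]
contact_force: [-0.1, 1.6, -2.5]
gripper_width: 0.738
grasp_force: 74.6
```

```bash
python3 - <<'E'
from h import *
print(bot.get_obs()["eef_pos"],rel(572.4,90.9,8,87.3),bot.get_obs()["gripper_width"])
E
```

```text
[0.5687216  0.09696804 0.10626388] [-4.3, -6.0, 98.2, 0.1, -0.2, 0.3] 0.7379770680465959
```

>>> step_arm:
  increments:
    - [[-1,0,0,40,0,0,0],[-1,0,0,60,0,0,0],[-1,0,0,60,0,0,0],[-1,0,0,60,0,0,0],[-1,0,0,60,0,0,0]]

```text
t: 5.6
eef_pos: [0.5713, 0.0909, 0.0486]
tool_rot: [-0.0, 0.024, 1.0, -0.0]
contact_force: [-0.1, 0.8, -2.9]
gripper_width: 0.731
grasp_force: 74.4
```

```bash
python3 - <<'E'
from h import *
print(bot.get_obs()["eef_pos"],rel(572.4,90.9,8,87.3),bot.get_obs()["gripper_width"])
c=bot.read_camera("scene");cv2.imwrite("pics/s3.png",cv2.resize(c["image"][180:360,230:470,::-1],(640,480)))
E
```

```text
[0.57127127 0.09088372 0.04858399] [-1.1, 0.1, 40.6, -0.0, 0.0, -0.1] 0.7305244579107327
```

View pics/s3.png

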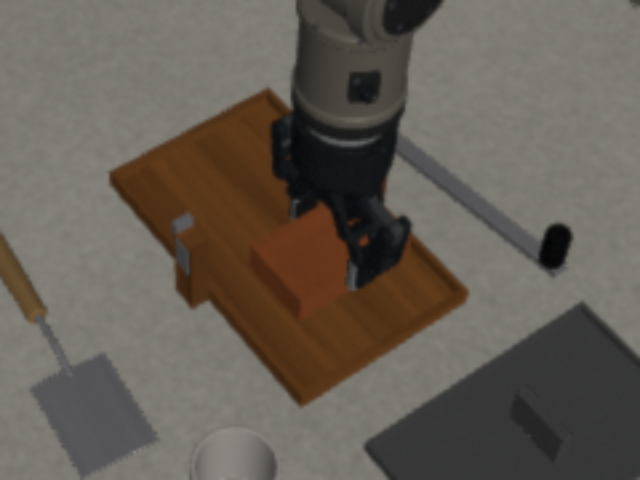

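>>> step_arm:
  increments:
    - [[-1,-0.5,0,20,0,0,0],[-1,-0.5,0,33,0,0,0],[-1,-0.5,0,38,0,0,0],[-1,-0.5,0,40,0,0,0],[-1,-0.5,0,40,0,0,0],[1,-0.5,0,40,0,0,0],[1,-0.5,0,40,0,0,0],[1,-0.5,0,40,0,0,0],[1,-0.5,0,36,0,0,0],[1,-0.5,0,30,0,0,0]]

```text
t: 6.48
eef_pos: [0.5715, 0.0916, 0.0187]
tool_rot: [-0.0, 0.023, 1.0, -0.0]
contact_force: [-0.2, 0.6, -0.5]
gripper_width: 1.004
grasp_force: 0.0
```

>>> step_arm:
  increments:
    - [[1,0,0,-30,0,0,0],[1,0,0,-60,0,0,0],[1,0,0,-95,0,0,0],[1,0,0,-120,0,0,0],[1,0,-40,-120,0,0,0],[1,0,-80,-120,0,0,0],[1,0,-120,-120,0,0,0],[1,0,-160,-120,0,0,0],[1,0,-190,-120,0,0,0],[1,0,-210,-120,0,0,0]]

```text
t: 7.32
eef_pos: [0.561, -0.1228, 0.1395]
tool_rot: [0.001, 0.026, 1.0, -0.001]
contact_force: [0.2, -1.0, 0.0]
gripper_width: 1.0
grasp_force: 0.0
```

```bash
python3 - <<'E'
from h import *
print(bot.get_obs()["eef_pos"],rel(576,-398,130,91.7),bot.get_obs()["gripper_width"])
c=bot.read_camera("top")
for k in blobs(terra(c)): print(fit(c,k,.014))
E
```

```text
[ 0.56099741 -0.12279133  0.13948886] [-29.1, -274.1, 9.9, -0.1, 0.1, -4.6] 0.9998201171919345
(array([ 438.7, -297.9,   49.3,   44.1,   90.1]), (422.9274136715997, 304.9584214235377))
(array([473.1, 428.3,  51.2,  47.2,  50.4]), (161.00068728522336, 278.67285223367696))
(array([ 577.8, -398.3,  102.8,   64. ,    2.2]), (458.7950819672131, 258.1309198542805))
(array([572.8,  88. , 147.8,  99.3,   1. ]), (285.4481447688564, 248.93841240875912))
```

>>> step_arm:
  increments:
    - [[1,-4,-35,0,0,0,-4.6],[1,-8,-75,0,0,0,-4.6],[1,-12,-115,0,0,0,-4.6],[1,-16,-155,0,0,0,-4.6],[1,-20,-195,10,0,0,-4.6],[1,-24,-230,10,0,0,-4.6],[1,-28,-260,10,0,0,-4.6],[1,-29,-276,10,0,0,-4.6],[1,-29,-276,10,0,0,-4.6],[1,-29,-276,10,0,0,-4.6]]

```text
t: 8.2
eef_pos: [0.5775, -0.3954, 0.1285]
tool_rot: [0.0, -0.016, 1.0, 0.0]
contact_force: [1.0, 1.1, -0.3]
gripper_width: 1.0
grasp_force: 0.0
```

```bash
python3 - <<'E'
from h import *
print(bot.get_obs()["eef_pos"],rel(577,-398,2,91.8),bot.get_obs()["gripper_width"])
E
```

```text
[ 0.57748638 -0.39537449  0.12850648] [0.6, -2.6, 126.5, 0.0, 0.0, 0.0] 0.9996517743464
```

>>> step_arm:
  increments:
    - [[1,0.6,-2,40,0,0,0],[1,0.6,-2,80,0,0,0],[1,0.6,-2,105,0,0,0],[1,0.6,-2,120,0,0,0],[1,0.6,-2,126,0,0,0],[1,0.6,-2,126,0,0,0],[-1,0.6,-2,126,0,0,0],[-1,0.6,-2,126,0,0,0],[-1,0.6,-2,126,0,0,0],[-1,0.6,-2,126,0,0,0]]
  force: 60

```text
t: 9.03
eef_pos: [0.5788, -0.3979, 0.0049]
tool_rot: [0.002, -0.017, 1.0, -0.001]
contact_force: [0.4, 1.0, 6.7]
gripper_width: 0.739
grasp_force: 68.8
```

>>> step_arm:
  increments:
    - [[-1,0,0,0,0,0,0],[-1,0,0,0,0,0,0],[-1,0,0,-20,0,0,0],[-1,0,0,-45,0,0,0],[-1,0,0,-80,0,0,0],[-1,0,0,-110,0,0,0],[-1,0,0,-110,0,0,0],[-1,0,0,-110,0,0,0]]

```text
t: 9.7
eef_pos: [0.5783, -0.3984, 0.1152]
tool_rot: [0.002, -0.016, 1.0, -0.001]
contact_force: [-0.2, 0.9, -4.6]
gripper_width: 0.735
grasp_force: 67.8
```

```bash
python3 - <<'E'
from h import *
print(bot.get_obs()["eef_pos"],rel(566.4,-36.9,110,87.3),bot.get_obs()["gripper_width"])
c=bot.read_camera("scene")
for k in blobs(terra(c)): print(fit(c,k,.014))
E
```

```text
[ 0.57831191 -0.39836662  0.11518487] [0.0, 361.7, 4.2, -0.1, 0.3, 4.6] 0.7350459137760663
(array([467.7, 427.4,  72.4,  54.3,  12.6]), (508.031951053705, 371.3736687060956))
(array([569.1,  87.5, 122.6,  77.3, 177.4]), (352.07091744099114, 284.74676919790664))
(array([ 437. , -297.1,   83.8,   52.5,   52.1]), (293.1551646368967, 162.47361299052773))
(array([ 537.5, -523. ,  104. ,   89. ,   91.3]), (210.9590347923681, 134.31509539842872))
(array([ 466.9, -501. ,   93.6,   40.9,   56.7]), (239.63457556935816, 128.87474120082814))
```

>>> step_arm:
  increments:
    - [[-1,0,35,0,0,0,2],[-1,0,75,0,0,0,4.6],[-1,0,115,0,0,0,4.6],[-1,0,155,0,0,0,4.6],[-1,0,195,0,0,0,4.6],[-1,0,235,0,0,0,4.6],[-1,0,275,0,0,0,4.6],[-1,0,310,0,0,0,4.6],[-1,0,340,0,0,0,4.6],[-1,0,361.5,0,0,0,4.6]]

```text
t: 10.58
eef_pos: [0.5632, -0.0318, 0.1104]
tool_rot: [-0.002, 0.022, 1.0, 0.001]
contact_force: [0.5, 0.0, -3.6]
gripper_width: 0.734
grasp_force: 67.7
```

>>> step_arm:
  increments:
    - [[-1,0,0,40,0,0,0],[-1,0,0,60,0,0,0],[-1,0,0,60,0,0,0],[-1,0,0,60,0,0,0]]

```text
t: 10.92
eef_pos: [0.563, -0.0362, 0.0505]
tool_rot: [-0.003, 0.024, 1.0, -0.0]
contact_force: [0.2, -0.1, -2.7]
gripper_width: 0.73
grasp_force: 67.6
```

```bash
python3 - <<'E'
from h import *
print(bot.get_obs()["eef_pos"],rel(566.4,-36.9,10,87.3),bot.get_obs()["gripper_width"])
E
```

```text
[ 0.56303648 -0.03622313  0.05051282] [-3.6, -0.5, 40.5, -0.0, -0.3, -0.0] 0.730127079424958
```

>>> step_arm:
  increments:
    - [[-1,-3,-0.5,20,0,0,0],[-1,-3,-0.5,33,0,0,0],[-1,-3,-0.5,38,0,0,0],[-1,-3,-0.5,40,0,0,0],[-1,-3,-0.5,41,0,0,0],[1,-3,-0.5,41,0,0,0],[1,-3,-0.5,41,0,0,0],[1,-3,-0.5,41,0,0,0],[1,-3,-0.5,36,0,0,0],[1,-3,-0.5,30,0,0,0]]

```text
t: 11.75
eef_pos: [0.5681, -0.0366, 0.0229]
tool_rot: [0.0, 0.023, 1.0, 0.0]
contact_force: [-1.2, -0.4, 0.4]
gripper_width: 1.001
grasp_force: 0.0
```

>>> step_arm:
  increments:
    - [[1,0,0,-30,0,0,0],[1,0,0,-65,0,0,0],[1,0,0,-105,0,0,0],[1,0,0,-140,0,0,7],[1,0,40,-150,0,0,14],[1,0,80,-150,0,0,21],[1,0,120,-150,0,0,28],[1,0,160,-150,0,0,35],[1,0,200,-150,0,0,42],[1,0,240,-150,0,0,49]]

```text
t: 12.58
eef_pos: [0.5792, 0.2052, 0.1735]
tool_rot: [0.0, 0.439, 0.899, 0.001]
contact_force: [0.6, 0.2, 0.4]
gripper_width: 1.0
grasp_force: 0.0
```

```bash
python3 - <<'E'
from h import *
print(bot.get_obs()["eef_pos"],rel(536.5,289.5,120,-3.6),bot.get_obs()["q"])
E
```

```text
[0.57918065 0.20520048 0.17349514] [92.7, 18.1, 53.5, 0.1, -0.0, 41.6] [-0.83549185  0.47883409  0.53237555  1.79131962 -0.29264332  0.94904171
  0.48222322]
```

>>> step_arm:
  increments:
    - [[1,30,6,0,0,0,7],[1,60,12,0,0,0,14],[1,90,18,20,0,0,21],[1,92.7,18,50,0,0,28],[1,92.7,18,53,0,0,35],[1,92.7,18,53,0,0,41.6],[1,92.7,18,53,0,0,41.6],[1,92.7,18,53,0,0,41.6]]

```text
t: 13.25
eef_pos: [0.5362, 0.2872, 0.1199]
tool_rot: [0.0, 0.726, 0.688, 0.0]
contact_force: [0.5, 0.2, -0.5]
gripper_width: 1.004
grasp_force: 0.0
```

```bash
python3 - <<'E'
from h import *
print(bot.get_obs()["eef_pos"],rel(536,289.2,14,-3.6))
C=cams();c=C["top"]
for k in blobs(terra(c)): print(fit(c,k,.018))
cv2.imwrite("pics/t4.png",np.clip(1.3*cv2.resize(c["image"][200:320,140:440,::-1],(800,320),interpolation=cv2.INTER_CUBIC),0,255).astype(np.uint8))
E
```

```text
[0.53618588 0.28719625 0.11994832] [2.0, -0.4, 105.9, 0.0, -0.0, 0.5]
(array([ 438.1, -296.8,   49.1,   43.3,   89.6]), (422.8171296296296, 305.07716049382714))
(array([564.9, -41. , 138.7, 116.9, 178.1]), (330.86297250859104, 253.9013459335624))
(array([572. ,  89.3, 148.8, 105.6,   3. ]), (285.37756714060026, 248.43889128249316))
```

View pics/t4.png

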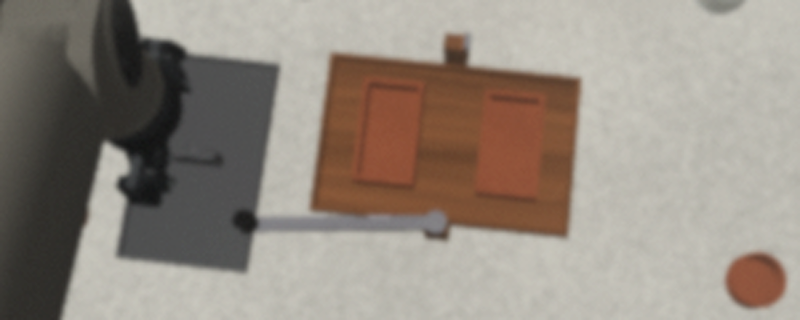

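>>> step_arm:
  increments:
    - [[1,1.5,0,40,0,0,0.4],[1,1.5,0,75,0,0,0.4],[1,1.5,0,95,0,0,0.4],[1,1.5,0,106,0,0,0.4],[1,1.5,0,106,0,0,0.4],[-1,1.5,0,106,0,0,0.4],[-1,1.5,0,106,0,0,0.4],[-1,1.5,0,106,0,0,0.4],[-1,1.5,0,106,0,0,0.4],[-1,1.5,0,106,0,0,0.4]]
  force: 60

```text
t: 14.18
eef_pos: [0.5366, 0.2889, 0.0143]
tool_rot: [0.0, 0.729, 0.684, 0.001]
contact_force: [0.7, -0.5, 0.2]
gripper_width: 0.296
grasp_force: 0.0
```

>>> step_arm:
  increments:
    - [[-1,0,0,0,0,0,0],[-1,0,0,0,0,0,0],[-1,0,0,0,0,0,0],[-1,0,0,0,0,0,0],[-1,0,0,-10,0,0,0],[-1,0,0,-20,0,0,0],[-1,0,0,-20,0,0,0],[-1,0,0,-20,0,0,0]]

```text
t: 14.85
eef_pos: [0.5365, 0.2887, 0.0341]
tool_rot: [0.0, 0.73, 0.684, 0.001]
contact_force: [0.2, -0.7, -1.8]
gripper_width: 0.105
grasp_force: 59.1
```

```bash
python3 - <<'E'
from h import *
o=bot.get_obs();print(o["eef_pos"],o["gripper_width"],o["grasp_force"],rel(536,329,36,-3.6))
E
```

```text
[0.53652293 0.28874537 0.03411298] 0.10518508590126179 59.069252014160156 [40.1, -3.1, -1.9, 0.1, -0.0, -0.1]
```

>>> step_arm:
  increments:
    - [[-1,20,0,0,0,0,0],[-1,40,0,0,0,0,0],[-1,45,0,-5,0,0,0],[-1,45,0,-35,0,0,0],[-1,45,0,-70,0,0,0],[-1,45,0,-105,0,0,0],[-1,45,0,-140,0,0,0],[-1,45,0,-165,0,0,0],[-1,45,0,-165,0,0,0]]

```text
t: 15.6
eef_pos: [0.5421, 0.3336, 0.2042]
tool_rot: [0.001, 0.73, 0.684, 0.004]
contact_force: [1.6, 0.5, -2.4]
gripper_width: 0.108
grasp_force: 59.1
```

>>> step_arm:
  increments:
    - [[-1,0,0,0,0,0,-6],[-1,0,0,0,0,0,-12],[-1,0,0,0,0,0,-18],[-1,0,0,0,0,0,-24],[-1,0,0,0,0,0,-30],[-1,0,0,0,0,0,-36],[-1,0,0,0,0,0,-42],[-1,0,0,0,0,0,-48],[-1,0,0,0,0,0,-54],[-1,0,0,0,0,0,-60]]

```text
t: 16.43
eef_pos: [0.5383, 0.3324, 0.1971]
tool_rot: [-0.001, 0.287, 0.958, -0.001]
contact_force: [0.2, -0.5, -1.7]
gripper_width: 0.108
grasp_force: 59.1
```

```bash
python3 - <<'E'
from h import *
o=bot.get_obs();print(o["eef_pos"],o["gripper_width"],o["grasp_force"],rel(569,27,190,87.3),o["q"][6])
E
```

```text
[0.53829196 0.33236599 0.19712873] 0.10779751722101769 59.051692485809326 [-193.8, -238.0, 7.5, -0.1, -0.1, -30.7] 0.5493896506967818
```

>>> step_arm:
  increments:
    - [[-1,-20,-25,0,0,0,-4],[-1,-40,-50,0,0,0,-8],[-1,-62,-77,0,0,0,-12],[-1,-84,-104,0,0,0,-16],[-1,-106,-131,0,0,0,-20],[-1,-128,-158,0,0,0,-24],[-1,-150,-185,0,0,0,-28],[-1,-170,-210,0,0,0,-30.7],[-1,-185,-228,0,0,0,-30.7],[-1,-193.8,-238,0,0,0,-30.7]]

```text
t: 17.27
eef_pos: [0.5671, 0.0228, 0.1976]
tool_rot: [-0.001, 0.029, 1.0, -0.001]
contact_force: [-0.6, 0.8, -1.4]
gripper_width: 0.104
grasp_force: 59.1
```

>>> step_arm:
  increments:
    - [[-1,0,0,30,0,0,0],[-1,0,0,65,0,0,0],[-1,0,0,65,0,0,0],[-1,0,0,65,0,0,0],[-1,0,0,65,0,0,0]]

```text
t: 17.68
eef_pos: [0.5684, 0.0277, 0.1341]
tool_rot: [0.0, 0.026, 1.0, -0.0]
contact_force: [0.6, 1.1, -0.9]
gripper_width: 0.104
grasp_force: 58.9
```

```bash
python3 - <<'E'
from h import *
o=bot.get_obs();print(o["eef_pos"],o["gripper_width"],o["grasp_force"],rel(569,27,50,87.3))
C=cams()
for n in C:
    M=masks(C[n])
    for k in blobs(M["sheet"],300): print(n,fit(C[n],k,o["eef_pos"][2]-.0095),cv2.contourArea(k))
    k=near(blobs(M["tray"],300),(338,270) if n=="scene" else (307,253)); print("tray",fit(C[n],k,.0085))
cv2.imwrite("pics/s5.png",np.hstack([cv2.resize(C["scene"]["image"][180:360,230:470,::-1],(400,300)),cv2.resize(C["top"]["image"][190:310,230:390,::-1],(400,300))]))
E
```

```text
[0.56844666 0.02770496 0.13411932] 0.10368364720808221 58.941335678100586 [-0.6, -0.7, 84.1, -0.0, 0.0, -0.3]
scene (array([566. ,  25.6, 229.7, 131.9,  87. ]), (338.8762599099637, 242.0210748575754)) 4183.5
scene (array([177. ,  26.7, 164. ,  89.6,  68.3]), (464.7545487627365, 158.59588791848614)) 916.0
scene (array([ 391.3, -193.6,  157.7,   65.9,   29.8]), (334.2754291570587, 145.4632334101973)) 650.5
scene (array([ 127.6, -302.2,  175.4,   83.5,   29.9]), (385.0033862433862, 82.44677248677247)) 787.5
scene (array([-240.1, -128.1,  835.6,  160.8,   27.6]), (515.5600913242009, 84.04986301369863)) 5475.0
scene (array([  61.6, -451.9,  635.2,  105.2,   27. ]), (348.58689677213164, 66.56868008948545)) 2607.5
tray (array([575. ,  79.4, 187.9, 174.4, 177.4]), (347.76692090977804, 296.55988455988455))
top (array([210.5, 140.8, 341.9, 140.7, 138.7]), (252.74124274877283, 382.5689424364123)) 2988.0
top (array([531.4,  -7. , 294.4, 156.6, 170. ]), (312.32415610376626, 256.57175957475806)) 3668.5Traceback (most recent call last):
  File "<stdin>", line 7, in <module>
  File "h.py", line 23, in near
    def near(bl,p): return min(bl,key=lambda k:np.hypot(*(k.reshape(-1,2).mean(0)-p)))
                           ~~~^^^^^^^^^^^^^^^^^^^^^^^^^^^^^^^^^^^^^^^^^^^^^^^^^^^^^^^^
ValueError: min() iterable argument is empty
```

>>> step_arm:
  increments:
    - [[-1,-1,-0.7,25,0,0,-0.3],[-1,-1,-0.7,50,0,0,-0.3],[-1,-1,-0.7,68,0,0,-0.3],[-1,-1,-0.7,78,0,0,-0.3],[-1,-1,-0.7,83,0,0,-0.3],[-1,-1,-0.7,86,0,0,-0.3],[-1,-1,-0.7,86,0,0,-0.3]]

```text
t: 18.37
eef_pos: [0.5699, 0.0272, 0.048]
tool_rot: [0.001, 0.023, 1.0, 0.0]
contact_force: [-0.6, -0.2, -2.0]
gripper_width: 0.102
grasp_force: 59.1
```

```bash
python3 - <<'E'
from h import *
o=bot.get_obs();print(o["eef_pos"],o["contact_force"],rel(569,27,47.3,87.3))
C=cams()
for n in C:
    M=masks(C[n])
    for k in blobs(M["sheet"],1500): print(n,fit(C[n],k,.039),cv2.contourArea(k))
cv2.imwrite("pics/s5.png",np.hstack([cv2.resize(C["scene"]["image"][180:360,230:470,::-1],(400,300)),cv2.resize(C["top"]["image"][190:310,230:390,::-1],(400,300))]))
E
```

```text
[0.56986311 0.02720979 0.04796386] [-0.62275155 -0.16762534 -2.01800436] [0.9, -0.3, 0.7, 0.0, 0.1, 0.0]
scene (array([565.8,  25.5, 229.3, 135.8,  87.4]), (336.65429824561403, 267.70188596491226)) 3800.0
scene (array([-314.3, -173.9,  798.6,  173.2,   30.7]), (513.5879127966975, 94.09961945304437)) 5168.0
scene (array([ -10.7, -468.6,  895.3,   93.9,   27.7]), (359.3267183462532, 84.54134366925064)) 3225.0
top (array([102.9, 238.4, 216. ,  78.7,  91.6]), (214.18995633187774, 427.3951237263464)) 2290.0
top (array([374.3, 136.1, 211.6,  72.1, 148.6]), (263.5802960017671, 315.2804285398719)) 1509.0
top (array([590.8,  41.7, 212.7,  77.2, 160.7]), (299.65958605664486, 243.44052287581698)) 1530.0
```

View pics/s5.png

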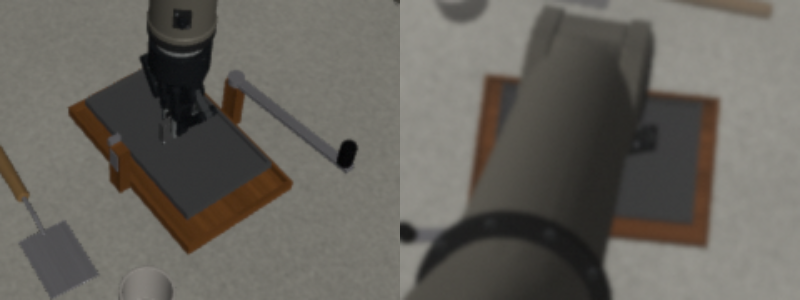

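>>> step_arm:
  increments:
    - [[-1,0,0,1,0,0,0],[-1,0,0,1,0,0,0],[0,0,0,1,0,0,0],[0,0,0,1,0,0,0],[0,0,0,0,0,0,0],[0,0,0,-30,0,0,0],[0,0,0,-60,0,0,0],[0,0,0,-95,0,0,0],[0,0,0,-130,0,0,0]]

```text
t: 19.22
eef_pos: [0.5686, 0.0269, 0.1786]
tool_rot: [-0.0, 0.024, 1.0, -0.0]
contact_force: [1.1, 0.6, 0.6]
gripper_width: 0.499
grasp_force: 0.0
```

>>> step_arm:
  increments:
    - [[1,10,-40,0,0,0,0],[1,20,-80,0,0,0,0],[1,30,-120,0,0,0,0],[1,40,-160,0,0,0,0],[1,50,-200,0,0,0,0],[1,60,-235,0,0,0,0],[1,75,-270,0,0,0,0],[1,90,-300,0,0,0,0],[1,105,-320,0,0,0,0],[1,115,-324,0,0,0,0]]

```text
t: 20.05
eef_pos: [0.4364, -0.2956, 0.1778]
tool_rot: [0.0, 0.027, 1.0, -0.001]
contact_force: [-0.4, -1.1, 0.6]
gripper_width: 1.001
grasp_force: 0.0
```

```bash
python3 - <<'E'
from h import *
o=bot.get_obs();print(o["eef_pos"],o["gripper_width"],rel(438,-297,120,87.3),o["q"])
C=cams()
for n in C:
    M=masks(C[n])
    for k in blobs(M["sheet"],1500): print(n,fit(C[n],k,.038),cv2.contourArea(k))
    for k in blobs(terra(C[n])): print("t",n,fit(C[n],k,.017))
cv2.imwrite("pics/s6.png",np.hstack([cv2.resize(C["scene"]["image"][180:360,230:470,::-1],(400,300)),cv2.resize(C["top"]["image"][190:310,230:390,::-1],(400,300))]))
E
```

```text
[ 0.43644285 -0.29558041  0.17783144] 1.0009823064637207 [-1.6, -1.2, 57.8, -0.1, 0.0, -0.4] [ 0.03725447  0.32424071  0.53691381  1.99124668 -0.21086821  0.87894101
  2.20391262]
scene (array([565.6,  25.6, 229.1, 136.4,  87.3]), (335.99330120646636, 261.83297446939406)) 4876.5
scene (array([-355.9, -213.6,  908. ,  188. ,   29.6]), (514.6478751764153, 80.07276148659244)) 6377.0
t scene (array([470.2, 439.2,  72.2,  54.2,  10.2]), (512.9492408792204, 375.92204849308854))
t scene (array([ 438.9, -294.5,   83.5,   52.3,   52.1]), (293.1551646368967, 162.47361299052773))
top (array([  89.6, -249.5,  275. ,  159.5,   93. ]), (409.78480535394476, 448.9471517893612)) 5304.5
top (array([ 371.2, -452.8,  432.4,  148.4,  153.3]), (483.6993135777666, 337.1356660527931)) 5973.0
top (array([569.1,  24.5, 221. , 135.4,  87.3]), (308.11823169634823, 250.9455387659651)) 3706.0
t top (array([ 429.3, -296.7,   49.5,   26.4,   87.4]), (422.6743002544529, 308.01653944020353))
t top (array([472.7, 439.5,  52.6,  45.7,  67.4]), (156.859649122807, 278.39017543859643))
```

View pics/s6.png

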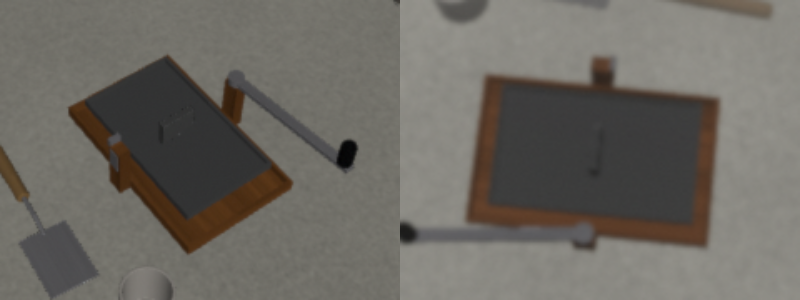

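>>> step_arm:
  increments:
    - [[1,0,0,0,0,0,7],[1,0,0,0,0,0,14],[1,0,0,0,0,0,21],[1,0,0,0,0,0,28],[1,0,0,0,0,0,35],[1,0,0,0,0,0,42],[1,0,0,10,0,0,49],[1,0,0,20,0,0,56],[1,0,0,30,0,0,63],[1,0,0,40,0,0,70]]

```text
t: 20.98
eef_pos: [0.4409, -0.2889, 0.1368]
tool_rot: [0.0, 0.594, 0.805, 0.001]
contact_force: [0.2, -0.4, -0.9]
gripper_width: 1.001
grasp_force: 0.0
```

>>> step_arm:
  increments:
    - [[1,0,0,20,0,0,7],[1,0,0,40,0,0,14],[1,0,0,40,0,0,20],[1,0,0,40,0,0,20],[1,0,0,40,0,0,20]]

```text
t: 21.4
eef_pos: [0.4403, -0.2897, 0.0971]
tool_rot: [-0.0, 0.721, 0.692, -0.0]
contact_force: [0.2, 0.8, -0.0]
gripper_width: 0.995
grasp_force: 0.0
```

```bash
python3 - <<'E'
from h import *
o=bot.get_obs();print(o["eef_pos"],o["gripper_width"],rel(438.5,-296,3,-2.7),o["q"][6])
C=cams()
for n in C:
    for k in blobs(terra(C[n])): print("t",n,fit(C[n],k,.017))
E
```

```text
[ 0.44029074 -0.28970292  0.09707358] 0.9947603888500504 [-6.4, -1.5, 94.1, -0.0, -0.0, 0.3] 0.9685700655760044
t scene (array([470.2, 439.2,  72.2,  54.2,  10.2]), (512.90802259887, 375.90124293785306))
t scene (array([ 438.9, -294.5,   83.5,   52.3,   52.1]), (293.1551646368967, 162.47361299052773))
t top (array([472.4, 439.5,  52.5,  46. ,  70.2]), (156.78888888888886, 278.40763888888887))
```

>>> step_arm:
  increments:
    - [[1,-6.4,-1.5,30,0,0,0.3],[1,-6.4,-1.5,60,0,0,0.3],[1,-6.4,-1.5,82,0,0,0.3],[1,-6.4,-1.5,93,0,0,0.3],[1,-6.4,-1.5,93,0,0,0.3],[-1,-6.4,-1.5,93,0,0,0.3],[-1,-6.4,-1.5,93,0,0,0.3],[-1,-6.4,-1.5,93,0,0,0.3],[-1,-6.4,-1.5,93,0,0,0.3],[-1,-6.4,-1.5,93,0,0,0.3]]
  force: 50

```text
t: 22.33
eef_pos: [0.4383, -0.2981, 0.0061]
tool_rot: [0.001, 0.725, 0.689, 0.001]
contact_force: [-1.5, 0.5, 6.0]
gripper_width: 0.639
grasp_force: 51.8
```

>>> step_arm:
  increments:
    - [[-1,0,0,0,0,0,0],[-1,0,0,-20,0,0,0],[-1,0,0,-50,0,0,0],[-1,0,0,-90,0,0,0],[-1,0,0,-130,0,0,0],[-1,0,0,-140,0,0,0],[-1,0,0,-140,0,0,0]]

```text
t: 22.92
eef_pos: [0.4394, -0.2986, 0.1479]
tool_rot: [0.003, 0.725, 0.689, 0.002]
contact_force: [-0.0, -0.4, -1.8]
gripper_width: 0.642
grasp_force: 53.5
```

```bash
python3 - <<'E'
from h import *
o=bot.get_obs();print(o["eef_pos"],o["gripper_width"],rel(565.6,-27,140,-2.7))
E
```

```text
[ 0.43938258 -0.29864385  0.1479319 ] 0.6421342772606031 [277.8, 111.9, 8.2, 0.4, 0.1, -0.3]
```

>>> step_arm:
  increments:
    - [[-1,33,13,0,0,0,0],[-1,66,26,0,0,0,0],[-1,102,41,0,0,0,0],[-1,138,55,0,0,0,0],[-1,174,70,0,0,0,0],[-1,210,84,0,0,0,0],[-1,243,98,0,0,0,0],[-1,265,107,0,0,0,0],[-1,277.8,112,0,0,0,0],[-1,277.8,112,0,0,0,0]]

```text
t: 23.75
eef_pos: [0.5641, -0.0221, 0.1428]
tool_rot: [-0.001, 0.723, 0.69, -0.0]
contact_force: [-0.7, -0.4, -1.8]
gripper_width: 0.638
grasp_force: 53.5
```

>>> step_arm:
  increments:
    - [[-1,0,0,25,0,0,0],[-1,0,0,55,0,0,0],[-1,0,0,75,0,0,0],[-1,0,0,85,0,0,0],[-1,0,0,85,0,0,0],[-1,0,0,85,0,0,0]]

```text
t: 24.25
eef_pos: [0.5632, -0.0274, 0.0595]
tool_rot: [0.0, 0.726, 0.688, -0.0]
contact_force: [-0.5, -0.8, -1.0]
gripper_width: 0.64
grasp_force: 53.5
```

```bash
python3 - <<'E'
from h import *
o=bot.get_obs();print(o["eef_pos"],o["gripper_width"],rel(565.6,-27,44,-2.7))
C=cams()
for n in C:
    for k in blobs(terra(C[n])): print("t",n,fit(C[n],k,.017))
E
```

```text
[ 0.56315122 -0.02743371  0.05945679] 0.639624353279009 [0.6, 2.4, 15.5, -0.0, 0.0, -0.4]
t scene (array([469.2, 441.1,  70.6,  55.2,  31.1]), (512.7256874580818, 375.90364408674264))
t scene (array([529.5, -55.7,  85.5,  48.8,  47.9]), (324.0790960451977, 235.43891242937852))
t top (array([472.8, 439.4,  52.5,  46. ,  70.2]), (156.68160217243718, 278.3489477257298))
```

>>> step_arm:
  increments:
    - [[-1,0,2,8,0,0,0],[-1,0,2,13,0,0,0],[-1,0,2,15,0,0,0],[-1,0,2,16,0,0,0],[-1,0,2,16,0,0,0],[1,0,2,16,0,0,0],[1,0,2,16,0,0,0],[1,0,2,15,0,0,0],[1,0,2,0,0,0,0],[1,0,2,-20,0,0,0]]

```text
t: 25.18
eef_pos: [0.5644, -0.0259, 0.0784]
tool_rot: [-0.001, 0.725, 0.688, -0.001]
contact_force: [0.5, -0.2, 0.1]
gripper_width: 0.999
grasp_force: 0.0
```

>>> step_arm:
  increments:
    - [[1,0,0,-35,0,0,0],[1,0,0,-70,0,0,0],[1,40,0,-90,0,0,0],[1,80,0,-90,0,0,0],[1,120,0,-90,0,0,0],[1,160,0,-90,0,0,0],[1,200,0,-90,0,0,0],[1,240,0,-90,0,0,0],[1,275,0,-90,0,0,0],[1,300,0,-90,0,0,0]]

```text
t: 26.02
eef_pos: [0.5805, 0.2784, 0.1688]
tool_rot: [-0.001, 0.724, 0.69, 0.0]
contact_force: [-1.0, 0.1, 0.1]
gripper_width: 1.002
grasp_force: 0.0
```

```bash
python3 - <<'E'
from h import *
o=bot.get_obs();print(o["eef_pos"],o["gripper_width"],rel(471,440,120,-2.7))
C=cams()
for n in C:
    for k in blobs(terra(C[n])): 
        M=cv2.moments(k);p=M["m10"]/M["m00"],M["m01"]/M["m00"]
        print("t",n,fit(C[n],k,.017),"on sheet",np.round(onz(C[n],p,.055)*1000))
E
```

```text
[0.58050904 0.27844206 0.16883469] 1.00151342409688 [156.1, -117.1, 49.1, -0.0, -0.1, -0.0]
t scene (array([470.2, 439.2,  72.2,  54.2,  10.2]), (512.6769025367156, 375.925678682688)) on sheet [493. 445.  55.]
t scene (array([544. , -46.3,  80.3,  55.5,  51.5]), (321.62009803921563, 240.08700980392155)) on sheet [565. -24.  55.]
t top (array([469.2, 426.5,  46.2,  28.6, 169.1]), (160.52918287937743, 279.5369649805447)) on sheet [466. 414.  55.]
t top (array([573.1, -25.4,  50.6,  48.6,  93.1]), (325.71649122807014, 251.38456140350874)) on sheet [566. -24.  55.]
```

>>> step_arm:
  increments:
    - [[1,30,-23,0,0,0,0],[1,60,-46,0,0,0,0],[1,90,-69,0,0,0,0],[1,120,-92,10,0,0,0],[1,145,-110,40,0,0,0],[1,157,-117.5,65,0,0,0],[1,157,-117.5,65,0,0,0],[1,157,-117.5,65,0,0,0],[1,157,-117.5,65,0,0,0]]

```text
t: 26.87
eef_pos: [0.474, 0.4346, 0.1055]
tool_rot: [0.001, 0.726, 0.687, 0.001]
contact_force: [-0.5, -0.3, 1.3]
gripper_width: 0.999
grasp_force: 0.0
```

```bash
python3 - <<'E'
from h import *
o=bot.get_obs();print(o["eef_pos"],o["gripper_width"],rel(471.5,439.5,4,-2.7))
c=bot.read_camera("scene")
for k in blobs(terra(c)): print(fit(c,k,.017))
E
```

```text
[0.47400934 0.43456853 0.1054507 ] 0.9990303580048372 [4.8, -3.0, 101.4, 0.1, 0.0, -0.4]
(array([470.2, 439.2,  72.2,  54.2,  10.2]), (513.1677902621723, 377.2384519350811))
(array([544. , -46.3,  80.3,  55.5,  51.5]), (321.6391437308868, 240.10244648318042))
```

>>> step_arm:
  increments:
    - [[1,4,-2.5,30,0,0,0],[1,4.5,-2.5,60,0,0,0],[1,4.5,-2.5,88,0,0,0],[1,4.5,-2.5,100,0,0,0],[1,4.5,-2.5,101,0,0,0],[-1,4.5,-2.5,101,0,0,0],[-1,4.5,-2.5,101,0,0,0],[-1,4.5,-2.5,101,0,0,0],[-1,4.5,-2.5,101,0,0,0],[-1,4.5,-2.5,101,0,0,0]]
  force: 50

```text
t: 27.75
eef_pos: [0.4717, 0.4417, 0.0059]
tool_rot: [0.0, 0.726, 0.688, 0.002]
contact_force: [0.1, -1.2, 6.4]
gripper_width: 0.642
grasp_force: 52.7
```

>>> step_arm:
  increments:
    - [[-1,0,0,0,0,0,0],[-1,0,0,-20,0,0,0],[-1,0,0,-50,0,0,0],[-1,0,0,-90,0,0,0],[-1,0,0,-130,0,0,0],[-1,0,0,-165,0,0,0],[-1,0,0,-180,0,0,0],[-1,0,0,-180,0,0,0],[-1,0,0,-180,0,0,0]]

```text
t: 28.5
eef_pos: [0.4698, 0.4415, 0.1841]
tool_rot: [-0.001, 0.725, 0.689, 0.001]
contact_force: [-0.4, 0.5, -2.3]
gripper_width: 0.637
grasp_force: 53.2
```

```bash
python3 - <<'E'
from h import *
o=bot.get_obs();print(o["eef_pos"],o["gripper_width"],rel(570.3,75,186,-2.7))
E
```

```text
[0.4698412  0.44150533 0.1840861 ] 0.6366368941879348 [-360.8, 119.3, -2.6, 0.0, -0.1, -0.3]
```

>>> step_arm:
  increments:
    - [[-1,-30,10,0,0,0,0],[-1,-65,22,0,0,0,0],[-1,-102,34,0,0,0,0],[-1,-140,46,0,0,0,0],[-1,-178,59,0,0,0,0],[-1,-216,71,0,0,0,0],[-1,-254,84,0,0,0,0],[-1,-292,97,0,0,0,0],[-1,-328,108,0,0,0,0],[-1,-360.8,119.3,0,0,0,0]]

```text
t: 29.33
eef_pos: [0.5689, 0.0722, 0.1815]
tool_rot: [-0.001, 0.726, 0.688, -0.001]
contact_force: [1.2, 0.6, -1.3]
gripper_width: 0.642
grasp_force: 53.2
```

>>> step_arm:
  increments:
    - [[-1,0,0,0,0,0,0],[-1,0,0,35,0,0,0],[-1,0,0,75,0,0,0],[-1,0,0,105,0,0,0],[-1,0,0,123,0,0,0],[-1,0,0,123,0,0,0],[-1,0,0,123,0,0,0]]

```text
t: 29.92
eef_pos: [0.5686, 0.0743, 0.0587]
tool_rot: [-0.001, 0.725, 0.688, -0.002]
contact_force: [0.2, -0.4, -0.4]
gripper_width: 0.643
grasp_force: 53.3
```

```bash
python3 - <<'E'
from h import *
o=bot.get_obs();print(o["eef_pos"],o["gripper_width"],rel(569.5,75,44,-2.7))
E
```

```text
[0.56861115 0.07434066 0.05873852] 0.643067664209101 [0.7, 0.9, 14.7, -0.2, 0.1, -0.3]
```

>>> step_arm:
  increments:
    - [[-1,0,1,8,0,0,0],[-1,0,1,12,0,0,0],[-1,0,1,14,0,0,0],[-1,0,1,15.5,0,0,0],[-1,0,1,15.5,0,0,0],[1,0,1,15.5,0,0,0],[1,0,1,15.5,0,0,0],[1,0,1,15,0,0,0],[1,0,1,0,0,0,0],[1,0,1,-20,0,0,0]]

```text
t: 30.75
eef_pos: [0.5702, 0.0743, 0.0804]
tool_rot: [-0.001, 0.725, 0.688, -0.001]
contact_force: [0.4, -0.9, 0.7]
gripper_width: 1.002
grasp_force: 0.0
```

>>> step_arm:
  increments:
    - [[1,0,0,-35,0,0,0],[1,0,0,-70,0,0,0],[0,0,0,-100,0,0,0],[-0.1,40,0,-110,0,0,0],[-0.1,80,0,-110,0,0,0],[-0.1,120,-10,-110,0,0,0],[-0.1,160,-20,-110,0,0,0],[-0.1,200,-30,-110,0,0,0],[-0.1,240,-40,-110,0,0,0],[-0.1,240,-40,-110,0,0,0]]

```text
t: 31.58
eef_pos: [0.5406, 0.3277, 0.1904]
tool_rot: [-0.002, 0.721, 0.693, 0.001]
contact_force: [-0.3, 2.0, 0.2]
gripper_width: 0.449
grasp_force: 0.0
```

```bash
python3 - <<'E'
from h import *
o=bot.get_obs();print(o["eef_pos"],o["gripper_width"],rel(462.3,214.5,160,4.5))
C=cams()
for n in C:
    for k in blobs(terra(C[n])): 
        M=cv2.moments(k);p=M["m10"]/M["m00"],M["m01"]/M["m00"]
        print("t",n,fit(C[n],k,.017)[0],"on sheet",np.round(onz(C[n],p,.055)*1000))
cv2.imwrite("pics/s7.png",np.hstack([cv2.resize(C["scene"]["image"][180:360,230:470,::-1],(400,300)),cv2.resize(C["top"]["image"][190:310,230:390,::-1],(400,300))]))
E
```

```text
[0.54056619 0.32766735 0.19043416] 0.44947063774421 [-116.3, -73.8, 30.1, -0.1, -0.2, -6.7]
t scene [548.7  51.8  79.9  55.6  49.8] on sheet [570.  72.  55.]
t scene [544.  -46.3  80.3  55.5  51.5] on sheet [565. -23.  55.]
t top [573.1 -25.4  50.6  48.6  93.1] on sheet [566. -24.  55.]
t top [579.2  73.5  50.7  48.8  93.5] on sheet [571.  70.  55.]
```

View pics/s7.png

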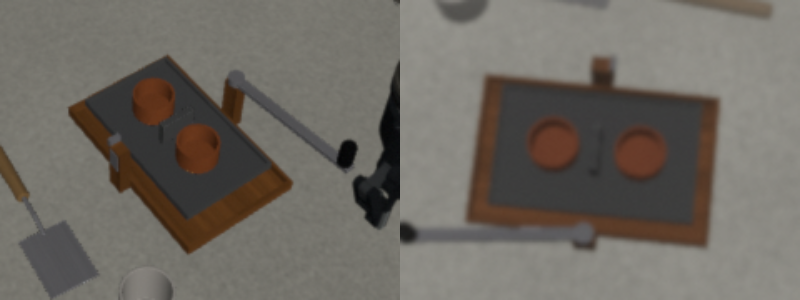

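>>> step_arm:
  increments:
    - [[-0.1,-30,-19,0,0,0,-6.7],[-0.1,-62,-39,0,0,0,-6.7],[-0.1,-92,-58,0,0,0,-6.7],[-0.1,-116.3,-73.8,0,0,0,-6.7],[-0.1,-116.3,-73.8,20,0,0,-6.7],[-0.1,-116.3,-73.8,30,0,0,-6.7],[-0.1,-116.3,-73.8,30,0,0,-6.7],[-0.1,-116.3,-73.8,30,0,0,-6.7]]

```text
t: 32.35
eef_pos: [0.4645, 0.2037, 0.1604]
tool_rot: [0.0, 0.684, 0.729, -0.0]
contact_force: [-0.1, -0.2, 0.6]
gripper_width: 0.452
grasp_force: 0.0
```

```bash
python3 - <<'E'
from h import *
o=bot.get_obs();print(o["eef_pos"],o["gripper_width"],rel(462.3,214.5,94,4.5))
C=cams();r={n:fit(C[n],near(blobs(masks(C[n])["knob"],15),p),.1)[1] for n,p in(("scene",(438,271)),("top",(232,283)))}
print(r,tri(C["scene"],r["scene"],C["top"],r["top"]))
E
```

```text
[0.46446207 0.20366792 0.16041744] 0.4518498195407872 [11.0, -1.5, 66.4, -0.0, 0.0, -0.8]
{'scene': (437.5696721311475, 272.077868852459), 'top': (170.30998725524273, 390.56864789711506)} (array([0.29403236, 0.25992715, 0.04921133]), np.float64(0.2743930864568035))
```

>>> step_arm:
  increments:
    - [[-0.1,11,-1.5,0,0,0,-0.7],[-0.1,11,-1.5,10,0,0,-0.7],[-0.1,11,-1.5,30,0,0,-0.7],[-0.1,11,-1.5,50,0,0,-0.7],[-0.1,11,-1.5,65,0,0,-0.7],[-0.1,11,-1.5,66,0,0,-0.7],[-0.1,11,-1.5,66,0,0,-0.7],[-0.1,11,-1.5,66,0,0,-0.7]]

```text
t: 33.12
eef_pos: [0.4623, 0.2152, 0.0947]
tool_rot: [0.0, 0.679, 0.734, 0.0]
contact_force: [0.4, 0.4, -0.1]
gripper_width: 0.445
grasp_force: 0.0
```

```bash
python3 - <<'E'
from h import *
o=bot.get_obs();print(o["eef_pos"],o["gripper_width"],o["contact_force"],rel(462.3,214.5,94,4.5))
def P(th): t=np.radians(th); return 476.5+182*np.cos(t),31.4+182*np.sin(t),94,th-90
for s in (94.5,49.5):
    for i in range(1,11): print(i,rel(*P(s-4.5*i),start=P(s)))
c=bot.read_camera("scene");cv2.imwrite("pics/s8.png",cv2.resize(c["image"][200:320,360:520,::-1],(480,360)))
E
```

```text
[0.46228528 0.21516643 0.09468746] 0.44534156865146196 [ 0.4358052   0.38328227 -0.12907475] [-0.7, -0.0, 0.7, 0.0, 0.0, -0.1]
1 [-0.6, 14.3, 0.0, 0.0, 0.0, 4.5]
2 [-2.2, 28.5, 0.0, 0.0, 0.0, 9.0]
3 [-5.0, 42.5, 0.0, 0.0, 0.0, 13.5]
4 [-8.9, 56.2, 0.0, 0.0, 0.0, 18.0]
5 [-13.9, 69.6, 0.0, 0.0, 0.0, 22.5]
6 [-19.8, 82.6, 0.0, 0.0, 0.0, 27.0]
7 [-26.8, 95.1, 0.0, 0.0, 0.0, 31.5]
8 [-34.8, 107.0, 0.0, 0.0, 0.0, 36.0]
9 [-43.6, 118.2, 0.0, 0.0, 0.0, 40.5]
10 [-53.3, 128.7, 0.0, 0.0, 0.0, 45.0]
1 [-0.6, 14.3, 0.0, 0.0, 0.0, 4.5]
2 [-2.2, 28.5, 0.0, 0.0, 0.0, 9.0]
3 [-5.0, 42.5, 0.0, 0.0, 0.0, 13.5]
4 [-8.9, 56.2, 0.0, 0.0, 0.0, 18.0]
5 [-13.9, 69.6, 0.0, 0.0, 0.0, 22.5]
6 [-19.8, 82.6, 0.0, 0.0, 0.0, 27.0]
7 [-26.8, 95.1, 0.0, 0.0, 0.0, 31.5]
8 [-34.8, 107.0, 0.0, 0.0, 0.0, 36.0]
9 [-43.6, 118.2, 0.0, 0.0, 0.0, 40.5]
10 [-53.3, 128.7, 0.0, 0.0, 0.0, 45.0]
```

View pics/s8.png

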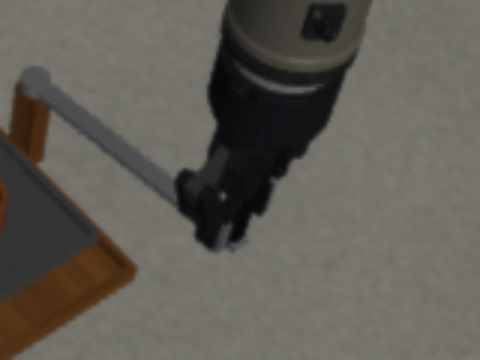

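>>> step_arm:
  increments:
    - [[-0.1,-0.6,14.3,0,0,0,4.5],[-0.1,-2.2,28.5,0,0,0,9],[-0.1,-5,42.5,0,0,0,13.5],[-0.1,-8.9,56.2,0,0,0,18],[-0.1,-13.9,69.6,0,0,0,22.5],[-0.1,-19.8,82.6,0,0,0,27],[-0.1,-26.8,95.1,0,0,0,31.5],[-0.1,-34.8,107,0,0,0,36],[-0.1,-43.6,118.2,0,0,0,40.5],[-0.1,-53.3,128.7,0,0,0,45]]

```text
t: 34.0
eef_pos: [0.5951, 0.1722, 0.0952]
tool_rot: [-0.0, 0.909, 0.417, 0.001]
contact_force: [-0.7, 0.7, -0.2]
gripper_width: 0.448
grasp_force: 0.3
```

```bash
python3 - <<'E'
from h import *
o=bot.get_obs();print(o["eef_pos"],o["contact_force"],rel(594.7,169.8,94,-40.5))
c=bot.read_camera("scene");cv2.imwrite("pics/s9.png",cv2.resize(c["image"][180:340,260:500,::-1],(600,400)))
E
```

```text
[0.59506127 0.17224125 0.09524645] [-0.71537889  0.68244325 -0.24817855] [-2.1, 1.3, 1.2, 0.0, -0.1, -0.2]
```

View pics/s9.png

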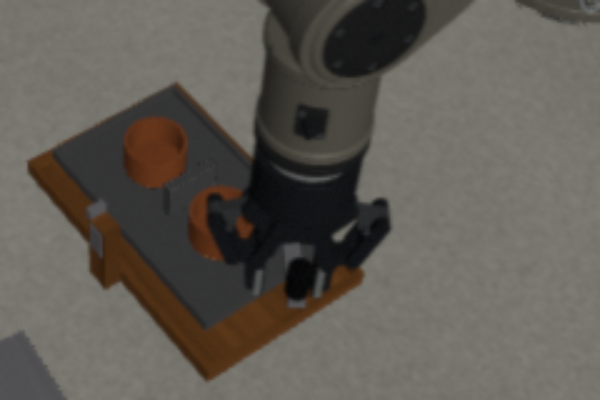

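>>> step_arm:
  increments:
    - [[-0.1,-0.6,14.3,0,0,0,4.5],[-0.1,-2.2,28.5,0,0,0,9],[-0.1,-5,42.5,0,0,0,13.5],[-0.1,-8.9,56.2,0,0,0,18],[-0.1,-13.9,69.6,0,0,0,22.5],[-0.1,-19.8,82.6,0,0,0,27],[-0.1,-26.8,95.1,0,0,0,31.5],[-0.1,-34.8,107,0,0,0,36],[-0.1,-43.6,118.2,0,0,0,40.5],[-0.1,-53.3,128.7,0,0,0,45]]

```text
t: 34.88
eef_pos: [0.6576, 0.0481, 0.0951]
tool_rot: [-0.0, 0.999, 0.038, 0.0]
contact_force: [-0.4, 1.2, 0.1]
gripper_width: 0.452
grasp_force: 0.3
```

```bash
python3 - <<'E'
from h import *
o=bot.get_obs();print(o["eef_pos"],o["contact_force"],rel(658,45.7,94,-85.5),o["q"])
def P(th): t=np.radians(th); return 476.5+182*np.cos(t),31.4+182*np.sin(t),94,th-90
for e in (1.5,-1.5,-3.5,-5.5,-7): print(e,rel(*P(e),start=P(4.5)))
E
```

```text
[0.65764714 0.04814378 0.09507796] [-0.36737922  1.1706166   0.07232342] [0.2, 2.5, 1.1, -0.1, -0.1, -0.1] [-0.8463452   0.91826326  1.10843061  1.75148983 -0.92848564  1.09515326
 -0.90887368]
1.5 [-0.2, 9.5, 0.0, 0.0, 0.0, 3.0]
-1.5 [-1.0, 19.0, 0.0, 0.0, 0.0, 6.0]
-3.5 [-1.8, 25.3, 0.0, 0.0, 0.0, 8.0]
-5.5 [-2.8, 31.6, 0.0, 0.0, 0.0, 10.0]
-7 [-3.7, 36.3, 0.0, 0.0, 0.0, 11.5]
```

>>> step_arm:
  increments:
    - [[-0.1,-0.2,9.5,0,0,0,3],[-0.1,-1,17,0,0,0,5.5],[-0.1,-1.5,22,0,0,0,7],[-0.1,-2,26,0,0,0,8],[-0.1,-2.4,29,0,0,0,9],[-0.1,-2.8,31.6,0,0,0,10],[-0.1,-2.8,31.6,0,0,0,10]]

```text
t: 35.47
eef_pos: [0.6569, 0.0156, 0.0945]
tool_rot: [0.0, 0.999, -0.049, 0.0]
contact_force: [-0.8, 0.8, 0.0]
gripper_width: 0.448
grasp_force: 0.0
```

```bash
python3 - <<'E'
from h import *
o=bot.get_obs();print(o["eef_pos"],o["contact_force"],o["grasp_force"],o["gripper_width"])
c=bot.read_camera("scene");cv2.imwrite("pics/s10.png",cv2.resize(c["image"][180:340,240:480,::-1],(600,400)))
E
```

```text
[0.65685875 0.01559211 0.09446168] [-0.76484236  0.83939762  0.00164471] 0.0 0.44776863947170437
```

View pics/s10.png

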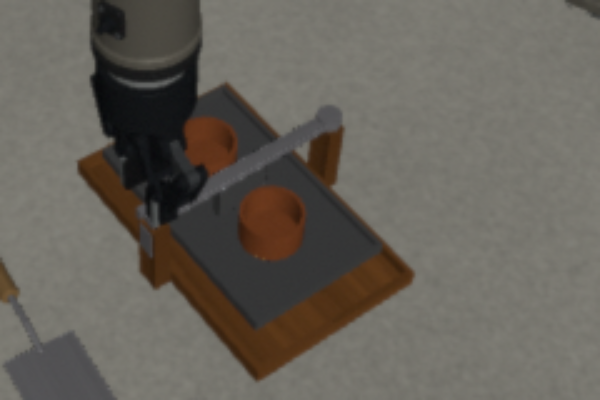

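>>> step_arm:
  increments:
    - [[-0.1,0,2,0,0,0,0.5],[-0.1,0,3.5,0,0,0,1],[-0.1,0,5,0,0,0,1.5],[-0.1,0,5,0,0,0,1.5]]

```text
t: 35.85
eef_pos: [0.6565, 0.0153, 0.094]
tool_rot: [-0.003, 0.998, -0.06, -0.001]
contact_force: [-2.5, 9.1, 3.2]
gripper_width: 0.448
grasp_force: 4.7
```

```bash
python3 - <<'E'
from h import *
o=bot.get_obs();print(o["eef_pos"],o["contact_force"],o["grasp_force"],o["gripper_width"],o["torque"])
E
```

```text
[0.65646946 0.01526459 0.0940138 ] [-2.5382816   9.14786219  3.17815777] 4.655070751905441 0.4477982539418735 [2.0221212  0.41468151 0.04430814]
```

>>> step_arm:
  increments:
    - [[-0.1,0,-5,0,0,0,-1],[-0.1,0,-9,0,0,0,-1],[-0.1,0,-9,0,0,0,-1],[-0.1,0,-9,-20,0,0,-1],[-0.1,0,-9,-55,0,0,-1],[-0.1,0,-9,-95,0,0,-1],[-0.1,0,-9,-135,0,0,-1],[-0.1,0,-40,-160,0,0,-1],[-0.1,0,-80,-160,0,0,-1],[-0.1,0,-120,-160,0,0,-1]]

```text
t: 36.68
eef_pos: [0.6723, 0.1291, 0.2571]
tool_rot: [-0.0, 0.998, -0.055, 0.002]
contact_force: [1.0, -0.1, -0.6]
gripper_width: 0.449
grasp_force: 0.0
```

>>> step_arm:
  increments:
    - [[-0.1,0,-40,0,0,0,0],[-0.1,0,-80,0,0,0,0],[-0.1,0,-120,0,0,0,0],[-0.1,0,-160,0,0,0,0],[-0.1,0,-190,0,0,0,0],[-0.1,0,-190,0,0,0,0],[-0.1,0,-190,0,0,0,0]]

```text
t: 37.27
eef_pos: [0.6911, 0.321, 0.2533]
tool_rot: [0.001, 0.999, -0.051, -0.0]
contact_force: [-0.1, -1.4, -0.4]
gripper_width: 0.448
grasp_force: 0.0
```

```bash
python3 - <<'E'
from h import *
o=bot.get_obs();print(o["eef_pos"],o["contact_force"],o["t"])
C=cams();r={}
for n,p in(("scene",(303,255)),("top",(310,215))):
    bl=blobs(masks(C[n])["knob"],15);k=near(bl,p);r[n]=fit(C[n],k,.105)[1];print(n,r[n],fit(C[n],k,.105)[0])
X,e=tri(C["scene"],r["scene"],C["top"],r["top"]);print(X,e,"bar deg",np.degrees(np.arctan2(X[1]-.0314,X[0]-.4765)))
for n in C:
    for k in blobs(terra(C[n])):
        M=cv2.moments(k);print(n,np.round(onz(C[n],(M["m10"]/M["m00"],M["m01"]/M["m00"]),.055)*1000))
cv2.imwrite("pics/s11.png",np.hstack([cv2.resize(C["scene"]["image"][180:360,230:470,::-1],(400,300)),cv2.resize(C["top"]["image"][190:310,230:390,::-1],(400,300))]))
E
```

```text
[0.69110891 0.32103509 0.25330569] [-0.10336134 -1.41261268 -0.38062427] 37.2667
scene (302.65587044534414, 259.2658569500675) [654.6  21.4  40.9  20.3  51.7]
top (177.2296296296296, 142.3259259259259) [843.4 400.6  27.   13.8   7.2]
[0.75209607 0.25021839 0.40492751] 0.123482708214215 bar deg 38.44895114528516
scene [570.  73.  55.]
scene [543. -17.  55.]
top [549.  -7.  55.]
top [570.  71.  55.]
```

View pics/s11.png

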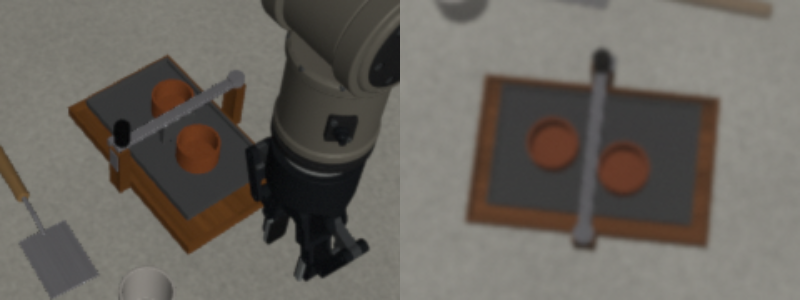

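Everything is in place. The knob sits over the far post at scene crop (122,132), and both pots stand on the sheet at top crop (553,143) and (624,168). The right pot was knocked aside a little but is still upright inside the edge.

```bash
python3 -c "
from station import bot
print(bot.hand_in())"
```

```text
the job is handed in; nothing more can be done
None
```

The job is handed in, with no verdict returned: both dishes are in the tray, the sheet is over them, the two pots present stand upright on it (one was knocked aside but stayed inside the edge), and the bar is closed in its catch.

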